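# Set the hand stamps on their ink pads

### The arm

A 6-joint arm with a two-finger parallel gripper is mounted at the origin on the work surface. World frame = base frame: x ahead of the robot, y to its left, z up, the work surface at z = 0. Lengths are in m, angles in rad, forces in N, time in s.
With the tool pointing down it reaches from about 0.225 to 0.875 m from the base axis. Payload 3.4 kg.
Tool frame: the origin (TCP) lies between the finger pads; the fingertips stand 19 mm ahead of it and the grasp point (between the pads) is the TCP; z points along the fingers, y is the line along which they close (so a half turn about z gives the same grasp; the last joint's range is limited). The gripper opens to 85 mm and grips with 20 to 120 N. Pads are 22 mm wide; open, the fingers measure 114 mm over their backs; the gripper's body (76 mm by 85 mm) begins 54 mm behind the grasp point. The pads swing forward as they close: fully open they stand 13 mm farther back than shut.
Start: joints at [-1.301, 0.276, 1.505, -0, 1.361, -0.121], TCP at [0.219, -0.532, 0.25] pointing down, gripper open.
Joint ranges: [-2.89, 2.89], [-0.75, 2.08], [0.22, 2.7], [-1.18, 4.32], [0.11, 2.71], [-2.7, 2.7]. Speed limits (rad/s): [2.57, 2.57, 3.14, 3.14, 3.14, 3.14].

### API

Orientations are given as a unit quaternion [w, x, y, z].
In Python, from rig import get_state, imaging, ticket gives the robot as it stands. The module is installed in compiled form; this text tells all that it offers.
- The arm moves only by the shell command python3 -m inch 'ROWS' [FORCE]. ROWS is JSON, a list of rows, each an object with "claw": the opening, from -1 (shut) to 1 (fully open); "travel": the shift along the world's x, y, z in units of 200 mm (1.0 is 200 mm), a list of three; "turn": the turn about the world's z in units of 180 degrees (1.0 is 180 degrees). A call has 1 to 5 rows; each row is the pose to reach, as a shift and turn from the pose commanded when the call began, turning the shorter way round; what a row does not reach only later rows make up. A row lasts 1/10 s, in which the tool goes at most 50 mm and 8.59 degrees, less where a joint would pass 70% of its speed; a pose out of reach is approached as far as the arm can. A call with a number of a shift or a turn outside -1 to 1 is refused whole. A call with a gripper value outside its range is refused whole. The fingers move at their own pace and stop on an object; FORCE is the grip in N (left out, the last holds). Time passes only in rows, so rows that repeat a pose let the fingers close. It gives the time, the measured TCP pose, the force, the opening and the grip force at its end, in the units of the state.
- get_state(): the state, without advancing time (a new reading comes with each control period).
- imaging.get_image(name): name is "side" or "top" or "wrist"; returns the picture (400x640x3 uint8, red, green, blue); there is no depth.
- imaging.camera_params(name): a dict with "camera_matrix" (3x3 intrinsics, pixels), "k1" (the pictures are not rectified: a ray, as slopes to the right and down, at radius r is drawn at 1 + k1 r^2 times it, then the intrinsics apply), "cam_to_world" (4x4, takes a point from camera to world coordinates); the wrist camera has in their place "T_tool_cam" (4x4, takes a point from camera to tool coordinates, whose origin is the TCP and whose axes are the flange's). Camera axes: x right, y down, z forward; pixel columns grow to the right and rows downward; lengths in m; the calibration is good to about 2 mm. A picture is of the moment at which its call begins: read the wrist's pose just before it. camera_params takes no time and is no camera call.
- ticket.sign_off(): hands the job in; it is judged then, once.
The state is a dict: "clock": time; "qpos": joint angles; "qd": joint speeds; "effort": joint torques, N m; "position": TCP position; "ee_rot": TCP orientation; "contact_force": force on the tool from outside, world axes, zero at the start; "moment": the same for the moment, N m; "width": finger opening in m; "gripper_force": force on a finger pad.
Only numpy, scipy, OpenCV 4.12 (cv2) and the standard library are available. Lean on these libraries where they do the work, as an engineer would, in place of code of your own. Each camera call takes 0.05 s, during which the arm holds its last target. There are 200 camera calls.

### The job

Get the records desk ready for stamping: stand each of the four wooden hand stamps face down, upright, in the middle of its own open ink pad and squared up with it, either way round: the round stamp on the round pad, the large oblong one on the large oblong pad, the long narrow one on the long narrow pad and the small square one on the small square pad. Each pad holds a different ink, so no stamp may ever touch another stamp's pad. Leave the self-inking stamp and the glue stick where they stand.

Things in the scene. Friction and masses are not known exactly. Their poses are not given: they have to be found in the camera images.
- round_stamp: Round hand stamp, about 55 g. Stands upright on its die at the start. Underneath a 3 mm black rubber die, then a pale wood mount (its top is 18 mm above the underside), then a thin neck and a dark turned wood handle, 82 mm tall in all; the handle is 27 mm in diameter from 49 to 72 mm above the underside (grip here) and tapers off above and below. The mount is round, 44 mm in diameter. Origin: centre of the underside; z up along the handle.
- large_stamp: Large oblong hand stamp, about 70 g. Stands upright on its die at the start. Underneath a 3 mm black rubber die, then a pale wood mount (its top is 18 mm above the underside), then a thin neck and a dark turned wood handle, 82 mm tall in all; the handle is 27 mm in diameter from 49 to 72 mm above the underside (grip here) and tapers off above and below. The mount is 44 mm along x by 60 mm along y. Origin: centre of the underside; z up along the handle.
- long_stamp: Long narrow hand stamp, about 50 g. Stands upright on its die at the start. Underneath a 3 mm black rubber die, then a pale wood mount (its top is 18 mm above the underside), then a thin neck and a dark turned wood handle, 82 mm tall in all; the handle is 20 mm in diameter from 49 to 72 mm above the underside (grip here) and tapers off above and below. The mount is 22 mm along x by 84 mm along y. Origin: centre of the underside; z up along the handle.
- small_stamp: Small square hand stamp, about 35 g. Stands upright on its die at the start. Underneath a 3 mm black rubber die, then a pale wood mount (its top is 18 mm above the underside), then a thin neck and a dark turned wood handle, 82 mm tall in all; the handle is 20 mm in diameter from 49 to 72 mm above the underside (grip here) and tapers off above and below. The mount is 30 by 30 mm, sides along x and y. Origin: centre of the underside; z up along the handle.
- round_pad: Round ink pad. Open office ink pad, does not slide: black cover clipped underneath, grey case, and a flat dark raised ink face on top, 22 mm above the desk, 3 mm proud of the case. Ink face 66 mm in diameter, outside 82 mm. Origin: centre of the underside, on the desk; z up.
- large_pad: Large oblong ink pad. Open office ink pad, does not slide: black cover clipped underneath, grey case, and a flat dark raised ink face on top, 22 mm above the desk, 3 mm proud of the case. Ink face 74 mm along x by 88 mm along y, outside 89 by 103 mm. Origin: centre of the underside, on the desk; z up.
- long_pad: Long narrow ink pad. Open office ink pad, does not slide: black cover clipped underneath, grey case, and a flat dark raised ink face on top, 22 mm above the desk, 3 mm proud of the case. Ink face 56 mm along x by 108 mm along y, outside 71 by 123 mm. Origin: centre of the underside, on the desk; z up.
- small_pad: Small square ink pad. Open office ink pad, does not slide: black cover clipped underneath, grey case, and a flat dark raised ink face on top, 22 mm above the desk, 3 mm proud of the case. Ink face 56 by 56 mm, sides along x and y, outside 71 by 71 mm. Origin: centre of the underside, on the desk; z up.
- self_inker: Self-inking stamp of black plastic, a bystander: 30 by 46 mm and 77 mm tall, standing loose among the stamps and pads. Origin: centre of its underside; z up.
- glue_stick: Glue stick, a bystander: upright white and yellow tube 28 mm in diameter, 90 mm tall, standing loose among the stamps and pads. Origin: centre of its underside; z up.

How it is judged:
At the end, for the whole second after the job is handed in: Each wooden stamp stands released, at rest, upright (0.08 rad) on its own pad: centres within 10 mm seen from above, underside 19 to 25 mm above the desk; the large, long and small stamps squared with their pads within 0.15 rad (half turns free; quarter turns too for the small one) (horizontal distance between round_stamp and round_pad below 0.01 m and z of round_stamp in the frame of round_pad between 0.019 and 0.025 m and angle between each of round_stamp, large_stamp, long_stamp, small_stamp's own z axis and vertical below 0.08 rad and linear speed of each of round_stamp, large_stamp, long_stamp, small_stamp below 0.01 m/s and angular speed of each of round_stamp, large_stamp, long_stamp, small_stamp below 0.1 rad/s and horizontal distance between large_stamp and large_pad below 0.01 m and z of large_stamp in the frame of large_pad between 0.019 and 0.025 m and angle between the x axis of large_stamp and the x axis of large_pad, either way round below 0.15 rad and horizontal distance between long_stamp and long_pad below 0.01 m and z of long_stamp in the frame of long_pad between 0.019 and 0.025 m and angle between the x axis of long_stamp and the x axis of long_pad, either way round below 0.15 rad and horizontal distance between small_stamp and small_pad below 0.01 m and z of small_stamp in the frame of small_pad between 0.019 and 0.025 m and (angle between the x axis of small_stamp and the x axis of small_pad, either way round below 0.15 rad or angle between the x axis of small_stamp and the y axis of small_pad, either way round below 0.15 rad)); the robot touches nothing.
It fails at once if a stamp touches an ink pad other than its own (contact force between any of round_stamp, long_stamp, small_stamp and large_pad above 0.3 N or contact force between any of round_stamp, large_stamp, small_stamp and long_pad above 0.3 N or contact force between any of round_stamp, large_stamp, long_stamp and small_pad above 0.3 N or contact force between any of large_stamp, long_stamp, small_stamp and round_pad above 0.3 N).
It fails at once if the self-inking stamp is moved more than 15 mm (distance of self_inker from where it was at the start of the episode above 0.015 m).
It fails at once if the glue stick is moved more than 15 mm (distance of glue_stick from where it was at the start of the episode above 0.015 m).
It also fails if it takes over 112 s, if anything falls off the work surface, if the arm or the gripper's body presses on something with over 40 N, if the wrist force passes 120 N, or if a joint passes its speed limit or range.

## Working session

There is one attempt and no reset: what is moved stays moved. The work goes in short steps, Python scripts to look and compute and a shell command to move; the robot and the scene stay as the last step left them, time stands still between calls to the robot, and variables do not carry over. Pictures are saved under pics/ and viewed, at most 17 in all, crops included, and the job is handed in when it is done.

```bash
mkdir -p pics; cat > h.py <<'E'
import numpy as np, cv2
from rig import get_state, imaging, ticket
from scipy.spatial.transform import Rotation as R
def shot(n,f=None):
    s=get_state(); im=imaging.get_image(n)
    if f: cv2.imwrite('pics/'+f,im[:,:,::-1])
    return im,s
def cam(n,s=None):
    p=imaging.camera_params(n); K=np.array(p['camera_matrix'])
    if 'cam_to_world' in p: T=np.array(p['cam_to_world'])
    else:
        q=s['ee_rot']; W=np.eye(4); W[:3,:3]=R.from_quat([q[1],q[2],q[3],q[0]]).as_matrix(); W[:3,3]=s['position']
        T=W@np.array(p['T_tool_cam'])
    return K,p['k1'],T
def cast(uv,z,c):
    K,k1,T=c; uv=np.atleast_2d(np.array(uv,float))
    d=np.c_[(uv[:,0]-K[0,2])/K[0,0],(uv[:,1]-K[1,2])/K[1,1]]; u=d.copy()
    for _ in range(20): u=d/(1+k1*(u**2).sum(1,keepdims=True))
    r=np.c_[u,np.ones(len(u))]@T[:3,:3].T; o=T[:3,3]
    return (o+r*((z-o[2])/r[:,2])[:,None])[:,:2]
E
python3 - <<'E'
from h import *
im,s=shot('top','top0.png'); shot('side','side0.png')
print(s)
for n in('top','side','wrist'): print(n,imaging.camera_params(n))
E
```

```text
{'clock': 0.0, 'qpos': array([-1.30100793e+00,  2.76573337e-01,  1.50613326e+00, -1.01890646e-05,
        1.36070303e+00, -1.20995907e-01]), 'qd': array([-0.00080425,  0.00213231, -0.00037344,  0.00024364, -0.00088376,
       -0.00124438]), 'effort': array([-1.23937871e-04, -4.16775155e+01, -2.45804054e+01,  2.44890094e-05,
        1.12072629e-02, -1.23880247e-05]), 'position': array([ 0.21888565, -0.53117001,  0.24945199]), 'ee_rot': array([-9.05602317e-04,  9.80970996e-01,  1.94152206e-01, -7.24933485e-05]), 'contact_force': array([ 0.34109688,  0.31425498, -0.32860387]), 'moment': array([-0.02986693, -0.02827637, -0.04803004]), 'gripper_force': 0.0, 'width': 0.08531879540666883}
top {'camera_matrix': array([[502.08631294,   0.        , 315.6354082 ],
       [  0.        , 502.08631294, 208.03923224],
       [  0.        ,   0.        ,   1.        ]]), 'k1': -0.14349573884469652, 'cam_to_world': array([[ 0.00758411, -0.98941848,  0.14489155,  0.33634813],
       [-0.9999594 , -0.00820904, -0.00371573, -0.0100959 ],
       [ 0.00486583, -0.14485749, -0.98944056,  1.27793096],
     
[... 390 characters left out ...]
0.56023302],
       [-0.00580426, -0.62855966, -0.77773972,  0.73534287],
       [ 0.        ,  0.        ,  0.        ,  1.        ]])}
wrist {'camera_matrix': array([[317.70965786,   0.        , 322.53729832],
       [  0.        , 317.70965786, 200.0548517 ],
       [  0.        ,   0.        ,   1.        ]]), 'k1': -0.013455490891985385, 'T_tool_cam': array([[ 2.44281214e-04, -9.63671764e-01, -2.67089258e-01,
         6.89103590e-02],
       [ 9.99999324e-01,  5.39049673e-04, -1.03031437e-03,
        -6.89390244e-04],
       [ 1.13685924e-03, -2.67088826e-01,  9.63671244e-01,
        -1.24422771e-01],
       [ 0.00000000e+00,  0.00000000e+00,  0.00000000e+00,
         1.00000000e+00]])}
```

View pics/top0.png

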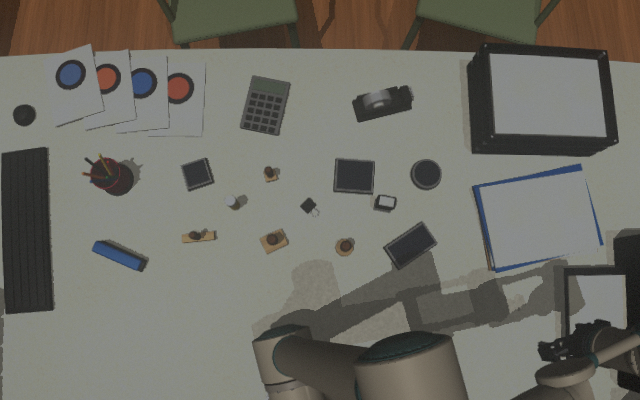

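View pics/side0.png

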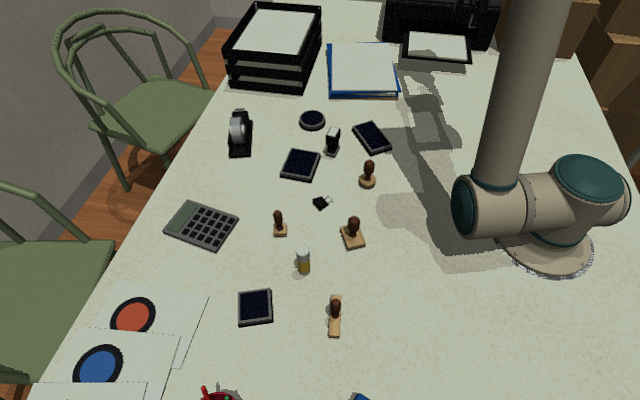

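The top view shows the pads: small (198,174), large (354,176), round (426,174) and long (410,245). It also shows the stamps: small (270,174), large (274,240), long (199,237) and round (345,246). The self-inker is at (385,202) and the glue stick at (233,202). The side view confirms that all of them stand upright. Next I'll take rough positions.

```bash
cat >> h.py <<'E'
def rects(mask,c,z,amin=60):
    out=[]
    for k in cv2.findContours(mask,cv2.RETR_EXTERNAL,cv2.CHAIN_APPROX_NONE)[0]:
        if cv2.contourArea(k)<amin: continue
        m=k[:,0].mean(0); w=cast(k[:,0],z,c).astype(np.float32)
        (x,y),(a,b),t=cv2.minAreaRect(w*1000); 
        if a<b: a,b,t=b,a,t-90   # t = direction of the long side
        out.append((m.round(),round(x),round(y),round(a),round(b),round((t+90)%180-90,1)))
    return out
E
python3 - <<'E'
from h import *
im=cv2.imread('pics/top0.png'); c=cam('top')
hsv=cv2.cvtColor(im,cv2.COLOR_BGR2HSV); roi=np.zeros(im.shape[:2],np.uint8); roi[150:275,165:460]=255
dark=cv2.inRange(hsv,(0,0,0),(180,255,95))&roi
wood=cv2.inRange(hsv,(8,80,110),(25,255,255))&roi
print('dark');[print(*r) for r in rects(dark,c,.019)]
print('wood');[print(*r) for r in rects(wood,c,.018,20)]
E
```

```text
dark
[347. 245.] 428 -95 39 29 -71.3
[276. 237.] 444 84 50 28 -78.1
[198. 234.] 450 282 47 23 -80.0
[412. 255.] 423 -253 136 134 -90.0
[308. 205.] 528 5 32 29 -44.7
[385. 203.] 535 -191 54 42 77.9
[239. 203.] 533 181 47 24 -43.7
[273. 173.] 611 100 39 29 81.8
[426. 174.] 612 -298 82 79 -89.4
[354. 176.] 605 -112 103 89 86.2
[197. 174.] 607 290 72 72 -71.0
wood
[343. 250.] 416 -84 40 26 67.1
[273. 244.] 436 91 57 41 -64.2
[188. 239.] 442 306 36 19 -83.0
[207. 237.] 447 264 40 19 -83.0
[270. 178.] 599 101 28 13 -89.6
```

```bash
python3 -m inch '[{"claw":0.3,"travel":[0.58,0.95,0.1],"turn":0},{"claw":0.3,"travel":[0.58,0.95,0.1],"turn":0},{"claw":0.3,"travel":[0.58,0.95,0.1],"turn":0},{"claw":0.3,"travel":[0.58,0.95,0.1],"turn":0},{"claw":0.3,"travel":[0.58,0.95,0.1],"turn":0}]' 30
python3 -m inch '[{"claw":0.3,"travel":[0.58,0.85,0.1],"turn":0},{"claw":0.3,"travel":[0.58,0.85,0.1],"turn":0},{"claw":0.3,"travel":[0.58,0.85,0.1],"turn":0},{"claw":0.3,"travel":[0.58,0.85,0.1],"turn":0},{"claw":0.3,"travel":[0.58,0.85,0.1],"turn":0}]'
python3 -m inch '[{"claw":0.3,"travel":[0,0,0],"turn":0},{"claw":0.3,"travel":[0,0,0],"turn":0}]'
python3 -c "
from h import *
shot('wrist','w0.png')"
```

```text
clock: 0.6
position: [0.3361, -0.338, 0.2705]
ee_rot: [-0.001, 0.981, 0.195, 0.001]
contact_force: [-0.0, -0.4, -0.2]
width: 0.0557
gripper_force: 0.0
clock: 1.1
position: [0.4533, -0.1672, 0.2906]
ee_rot: [-0.001, 0.98, 0.197, 0.001]
contact_force: [-0.9, -0.5, 0.7]
width: 0.0554
gripper_force: 0.0
clock: 1.3
position: [0.4504, -0.1723, 0.2899]
ee_rot: [0.0, 0.981, 0.194, -0.001]
contact_force: [-0.2, -0.5, -1.0]
width: 0.055
gripper_force: 0.0
```

View pics/w0.png

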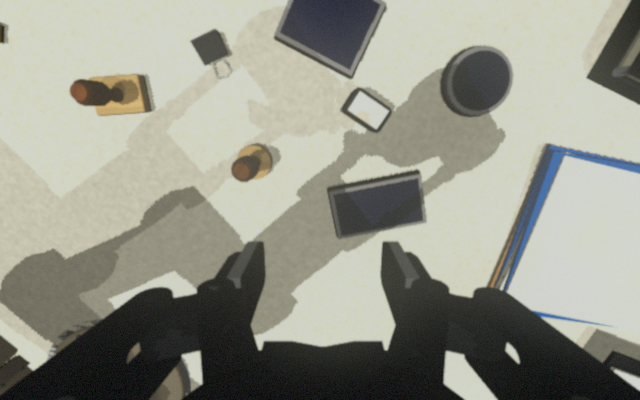

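The wrist view is clear. The long pad is at (377,204), the round pad at (477,80) and the large pad at (332,30), cropped at the top. The round stamp is at (255,162), the large stamp at (122,95) and the self-inker at (367,109). I'll measure these.

```bash
cat >> h.py <<'E'
def wmeas(f=None):
    im,s=shot('wrist',f); c=cam('wrist',s); b=im[:,:,::-1].copy(); hsv=cv2.cvtColor(b,cv2.COLOR_BGR2HSV)
    I=im.astype(int); k=np.ones((3,3),np.uint8)
    ink=((I[:,:,2]-I[:,:,0]>8)&(I.max(2)<110)).astype(np.uint8)*255
    wood=cv2.inRange(hsv,(8,90,110),(28,255,255)); hand=((I[:,:,0]-I[:,:,2]>25)&(I.max(2)<150)).astype(np.uint8)*255
    for n,m,z,a in(('ink',ink,.022,800),('mount',wood,.018,250),('mount+handle',wood|hand,.018,250),('handle@.07',hand,.07,120)):
        m=cv2.morphologyEx(m,cv2.MORPH_OPEN,k); m=cv2.morphologyEx(m,cv2.MORPH_CLOSE,k)
        print(n);[print('  ',*r) for r in rects(m,c,z,a) if r[3]<200]
    print('tcp',s['position'].round(4),'yaw',np.degrees(2*np.arctan2(s['ee_rot'][2],s['ee_rot'][1])).round(1),'t',s['clock'])
E
python3 -c "
from h import *
wmeas()"
```

```text
ink
   [333.  22.] 602 -122 96 55 -67.7
mount
   [118.  94.] 439 89 59 42 -63.9
mount+handle
   [174. 386.] 45 -85 55 25 22.9
   [240. 170.] 408 -76 24 23 18.8
   [257. 159.] 429 -91 40 35 60.0
   [81. 92.] 425 131 25 24 6.3
   [119.  94.] 440 87 64 42 -63.9
handle@.07
   [174. 386.] 107 -93 48 21 22.9
   [240. 170.] 422 -85 21 20 18.8
   [262. 158.] 444 -104 23 18 46.2
   [81. 92.] 436 95 22 21 6.3
   [134.  92.] 453 45 36 32 31.3
tcp [ 0.4502 -0.1727  0.2899] yaw 22.3 t 1.35
```

```bash
python3 -c "
import cv2
im=cv2.imread('pics/w0.png')[:,:,::-1]
for u,v in((377,204),(340,200),(410,190),(477,80),(490,60),(332,22),(300,20),(332,232),(423,190),(452,60),(448,80),(480,117),(300,200),(420,140)): print(u,v,im[v,u])"
```

```text
377 204 [64 67 70]
340 200 [67 67 64]
410 190 [65 69 71]
477 80 [63 65 68]
490 60 [70 72 76]
332 22 [55 58 68]
300 20 [64 64 75]
332 232 [146 144 126]
423 190 [141 137 121]
452 60 [80 79 73]
448 80 [95 95 86]
480 117 [147 145 127]
300 200 [166 165 146]
420 140 [149 147 128]
```

```bash
sed -i 's/ink=(.*/ink=((cv2.GaussianBlur(im,(3,3),0).astype(int)@[-1,0,1]>-5)\&(I.max(2)<88)).astype(np.uint8)*255/' h.py; python3 -c "
from h import *
wmeas()"
```

```text
ink
   [378. 207.] 430 -257 107 57 -56.2
   [480.  80.] 616 -302 64 64 22.6
   [331.  24.] 610 -114 88 74 86.8
mount
   [119.  94.] 439 89 59 42 -63.8
mount+handle
   [174. 387.] 45 -85 55 26 23.0
   [251. 163.] 420 -87 53 41 -24.8
   [80. 92.] 425 132 26 23 10.6
   [119.  94.] 440 87 64 42 -63.8
handle@.07
   [174. 387.] 107 -93 47 23 23.0
   [240. 170.] 422 -85 21 20 80.2
   [262. 159.] 443 -104 24 18 41.2
   [134.  94.] 453 45 33 29 -69.9
   [80. 92.] 437 95 23 20 10.6
tcp [ 0.4502 -0.1729  0.29  ] yaw 22.3 t 1.4
```

```bash
python3 -m inch '[{"claw":0.3,"travel":[-0.13,0.42,-0.6],"turn":0},{"claw":0.3,"travel":[-0.13,0.42,-0.6],"turn":0},{"claw":0.3,"travel":[-0.13,0.42,-0.6],"turn":0},{"claw":0.3,"travel":[-0.13,0.42,-0.6],"turn":0},{"claw":0.3,"travel":[-0.13,0.42,-0.6],"turn":0}]' 30
python3 -c "
from h import *
wmeas('w1.png')"
```

```text
clock: 1.95
position: [0.4242, -0.0881, 0.1697]
ee_rot: [-0.0, 0.981, 0.194, -0.001]
contact_force: [0.7, -0.1, 0.9]
width: 0.0557
gripper_force: 0.0
ink
   [631.  82.] 603 -283 59 19 36.9
   [444.  17.] 578 -120 98 42 -67.3
mount
   [323. 184.] 429 -86 41 30 -64.4
   [77. 92.] 425 134 22 20 62.7
   [135.  95.] 439 89 59 43 -63.7
mount+handle
   [629. 337.] 402 -442 61 15 9.2
   [324. 215.] 403 -97 27 18 -47.4
   [325. 185.] 430 -87 42 35 -70.9
   [82. 93.] 426 131 29 27 1.3
   [136.  96.] 440 87 64 43 -63.9
handle@.07
   [628. 335.] 418 -368 48 8 8.0
   [324. 215.] 419 -90 22 15 -47.4
   [331. 182.] 445 -85 35 19 75.7
   [82. 93.] 437 95 24 22 1.3
   [158.  93.] 453 49 33 30 28.6
tcp [ 0.4242 -0.0881  0.1697] yaw 22.4 t 1.95
```

View pics/w1.png

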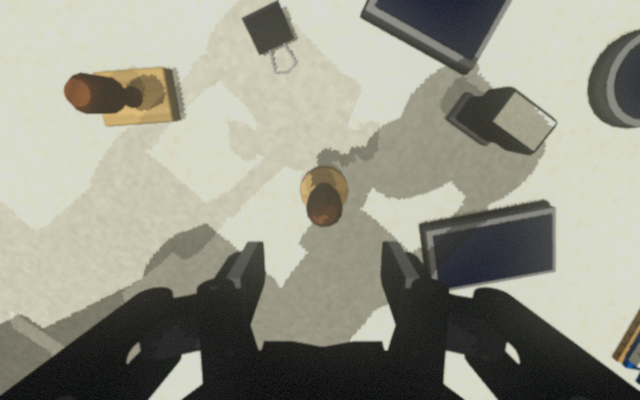

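The round stamp's mount spans columns 300–348 with its top edge at row 164, and its handle is centred near (324,208) between the open fingers.

```bash
python3 -c "
from h import *
c=cam('wrist',get_state())
print(cast([[300,188],[348,188],[324,164],[324,188]],.018,c)*1000, cast([[324,206],[307,206],[342,206],[324,226]],.06,c)*1000)"
```

```text
[[ 421.16684976  -68.4197308 ]
 [ 437.51937649 -108.23781305]
 [ 449.35873944  -80.07426734]
 [ 429.34170654  -88.32759056]] [[ 425.1941915   -89.79992021]
 [ 420.20304613  -77.64514516]
 [ 430.47917803 -102.67133668]
 [ 410.02590489  -96.05430027]]
```

```bash
python3 -m inch '[{"claw":0.3,"travel":[0.02,0,-0.2],"turn":0},{"claw":0.3,"travel":[0.02,0,-0.4],"turn":0},{"claw":0.3,"travel":[0.02,0,-0.54],"turn":0},{"claw":0.3,"travel":[0.02,0,-0.54],"turn":0},{"claw":0.3,"travel":[0.02,0,-0.54],"turn":0}]' 30
python3 -m inch '[{"claw":-1,"travel":[0,0,0],"turn":0},{"claw":-1,"travel":[0,0,0],"turn":0},{"claw":-1,"travel":[0,0,0],"turn":0},{"claw":-1,"travel":[0,0,0],"turn":0},{"claw":-1,"travel":[0,0,0],"turn":0}]' 30
python3 -m inch '[{"claw":-1,"travel":[0,0,0.15],"turn":0},{"claw":-1,"travel":[0,0,0.4],"turn":0},{"claw":-1,"travel":[0,0,0.65],"turn":0},{"claw":-1,"travel":[0,0,0.7],"turn":0},{"claw":-1,"travel":[0,0,0.7],"turn":0}]' 30
```

```text
clock: 2.5
position: [0.4309, -0.0892, 0.0635]
ee_rot: [0.001, 0.981, 0.194, 0.001]
contact_force: [-0.1, -0.4, 0.0]
width: 0.0558
gripper_force: 0.0
clock: 3.0
position: [0.4307, -0.0884, 0.064]
ee_rot: [0.001, 0.981, 0.194, 0.002]
contact_force: [0.1, -0.6, 6.8]
width: 0.026
gripper_force: 29.4
clock: 3.5
position: [0.4302, -0.088, 0.2047]
ee_rot: [0.002, 0.981, 0.194, 0.003]
contact_force: [0.1, 0.3, -1.1]
width: 0.0258
gripper_force: 30.3
```

```bash
python3 -m inch '[{"claw":-1,"travel":[0.92,-1,0],"turn":0},{"claw":-1,"travel":[0.92,-1,0],"turn":0},{"claw":-1,"travel":[0.92,-1,0],"turn":0},{"claw":-1,"travel":[0.92,-1,0],"turn":0},{"claw":-1,"travel":[0.92,-1,0],"turn":0}]' 30
python3 -m inch '[{"claw":-1,"travel":[0,-0.06,0],"turn":0},{"claw":-1,"travel":[0,-0.06,0],"turn":0},{"claw":-1,"travel":[0,-0.06,0],"turn":0},{"claw":-1,"travel":[0,-0.06,0],"turn":0},{"claw":-1,"travel":[0,-0.06,0],"turn":0}]' 30
python3 -c "
from h import *
wmeas('w2.png')"
```

```text
clock: 4.0
position: [0.5982, -0.2724, 0.1992]
ee_rot: [-0.002, 0.981, 0.194, -0.002]
contact_force: [0.4, -0.3, 0.4]
width: 0.0261
gripper_force: 30.3
clock: 4.5
position: [0.5975, -0.2822, 0.2027]
ee_rot: [-0.0, 0.981, 0.195, -0.0]
contact_force: [-0.6, -0.1, -1.4]
width: 0.0257
gripper_force: 30.3
ink
   [352. 170.] 617 -307 65 57 4.4
   [615. 163.] 724 -527 165 65 37.3
   [160. 104.] 610 -114 88 74 86.5
   [613.  42.] 814 -469 76 30 3.8
mount
mount+handle
   [321. 305.] 466 -335 56 50 76.6
   [321. 235.] 546 -300 74 66 -70.0
handle@.07
   [321. 305.] 499 -321 47 41 76.6
   [322. 232.] 570 -292 61 46 -78.3
tcp [ 0.5975 -0.2822  0.2027] yaw 22.4 t 4.5
```

View pics/w2.png

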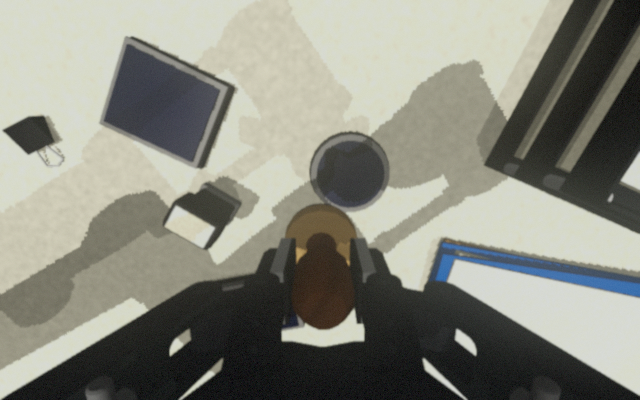

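Stamp held upright. Its mount spans columns 285–357 with the top edge at row 205. The round pad's ink disc spans columns 313–386 and rows 136–207.

```bash
python3 -c "
from h import *
s=get_state();c=cam('wrist',s)
print(cast([[313,171],[386,171],[349,136],[349.5,171.5]],.022,c)*1000, cast([[321,204],[285,240],[357,240]],.157,c)*1000,s['position'])"
```

```text
[[ 606.43383107 -267.66173939]
 [ 633.60090979 -333.29463981]
 [ 650.48814648 -286.54912375]
 [ 619.55807827 -300.6697646 ]] [[ 615.03824146 -273.36197599]
 [ 587.10746437 -262.41056806]
 [ 602.98981182 -300.77599996]] [ 0.59774621 -0.28236797  0.20292298]
```

```bash
python3 -m inch '[{"claw":-1,"travel":[0.11,-0.095,0],"turn":0},{"claw":-1,"travel":[0.11,-0.095,-0.2],"turn":0},{"claw":-1,"travel":[0.11,-0.095,-0.4],"turn":0},{"claw":-1,"travel":[0.11,-0.095,-0.53],"turn":0},{"claw":-1,"travel":[0.11,-0.095,-0.53],"turn":0}]' 30
python3 -m inch '[{"claw":-1,"travel":[0,0,0],"turn":0},{"claw":-1,"travel":[0,0,-0.02],"turn":0},{"claw":-1,"travel":[0,0,-0.04],"turn":0},{"claw":-1,"travel":[0,0,-0.04],"turn":0},{"claw":-1,"travel":[0,0,-0.04],"turn":0}]' 30
python3 -c "
from h import *
wmeas('w3.png')"
```

```text
clock: 5.05
position: [0.6174, -0.3003, 0.0922]
ee_rot: [-0.003, 0.981, 0.194, -0.003]
contact_force: [-1.0, 0.6, -0.3]
width: 0.026
gripper_force: 30.3
clock: 5.55
position: [0.6205, -0.3027, 0.089]
ee_rot: [0.0, 0.981, 0.194, 0.0]
contact_force: [1.4, -0.7, -0.4]
width: 0.0257
gripper_force: 30.3
ink
   [626. 207.] 701 -475 45 22 37.5
   [ 46. 128.] 608 -126 77 67 -4.0
mount
mount+handle
   [322. 299.] 565 -325 42 38 -7.9
   [322. 236.] 611 -304 47 42 -72.5
handle@.07
   [322. 299.] 597 -312 31 28 -7.9
   [320. 235.] 631 -296 34 29 -65.0
tcp [ 0.6205 -0.3027  0.089 ] yaw 22.4 t 5.55
```

View pics/w3.png

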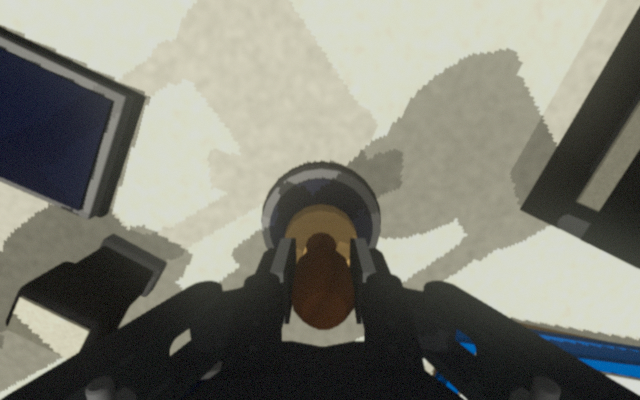

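The stamp is just above the pad, centred at column 321, with the ink's far edge at about row 177 and the mount's far edge at row 205.

```bash
python3 -c "
from h import *
s=get_state();c=cam('wrist',s);d=np.array([.925,.38])
print(cast([[321,177]],.022,c)*1000-33*d,cast([[321,166]],.019,c)*1000-41*d, cast([[321,204]],.0435,c)*1000-22*d)"
python3 -m inch '[{"claw":-1,"travel":[0,0,-0.01],"turn":0},{"claw":-1,"travel":[0,0,-0.02],"turn":0},{"claw":-1,"travel":[0,0,-0.025],"turn":0},{"claw":-1,"travel":[0,0,-0.025],"turn":0}]' 30
```

```text
[[ 617.56904734 -302.02491411]] [[ 615.98983523 -302.65744483]] [[ 617.62267519 -302.11899712]]
clock: 6.0
position: [0.6208, -0.3027, 0.086]
ee_rot: [0.001, 0.981, 0.194, 0.001]
contact_force: [-2.5, 2.5, 10.3]
width: 0.0258
gripper_force: 31.1
```

```bash
python3 -m inch '[{"claw":0.3,"travel":[0,0,0],"turn":0},{"claw":0.3,"travel":[0,0,0],"turn":0},{"claw":0.3,"travel":[0,0,0],"turn":0},{"claw":0.3,"travel":[0,0,0.15],"turn":0},{"claw":0.3,"travel":[0,0,0.4],"turn":0}]' 30
python3 -m inch '[{"claw":0.3,"travel":[0,0,0.25],"turn":0},{"claw":0.3,"travel":[-0.1,0.2,0.25],"turn":0},{"claw":0.3,"travel":[-0.3,0.6,0.25],"turn":0},{"claw":0.3,"travel":[-0.4,0.8,0.25],"turn":0},{"claw":0.3,"travel":[-0.45,0.98,0.25],"turn":0}]' 30
python3 -m inch '[{"claw":0.3,"travel":[-0.45,0.98,-0.2],"turn":0},{"claw":0.3,"travel":[-0.45,0.98,-0.2],"turn":0},{"claw":0.3,"travel":[-0.45,0.98,-0.2],"turn":0},{"claw":0.3,"travel":[-0.45,0.98,-0.2],"turn":0},{"claw":0.3,"travel":[-0.45,0.98,-0.2],"turn":0}]' 30
python3 -c "
from h import *
wmeas('w4.png')"
```

```text
clock: 6.5
position: [0.6179, -0.3013, 0.1592]
ee_rot: [-0.003, 0.981, 0.194, -0.004]
contact_force: [1.3, -0.4, -0.6]
width: 0.0554
gripper_force: 0.0
clock: 7.0
position: [0.5363, -0.1251, 0.213]
ee_rot: [-0.0, 0.981, 0.194, -0.0]
contact_force: [1.1, 0.9, -0.2]
width: 0.0556
gripper_force: 0.0
clock: 7.5
position: [0.4442, 0.0726, 0.1722]
ee_rot: [-0.001, 0.981, 0.195, -0.002]
contact_force: [0.2, -0.5, -0.6]
width: 0.0556
gripper_force: 0.0
ink
   [599.  96.] 609 -113 90 76 86.6
mount
   [327. 190.] 446 71 38 19 24.7
   [287. 183.] 435 99 43 39 26.2
   [120. 101.] 450 262 42 21 -82.9
   [69. 77.] 453 305 40 7 -81.2
mount+handle
   [303. 191.] 436 88 60 55 -63.7
   [30. 90.] 430 336 19 18 23.6
   [100.  92.] 449 280 88 22 -83.4
   [230.  39.] 530 189 28 21 -16.8
   [368.   4.] 595 99 29 8 -67.4
handle@.07
   [293. 211.] 433 93 24 13 70.3
   [309. 173.] 458 93 45 27 -63.7
   [146. 106.] 464 213 17 5 8.3
   [105.  89.] 462 243 22 14 -84.2
   [30. 90.] 444 292 15 14 23.6
   [230.  39.] 526 173 22 17 -16.8
   [365.   7.] 577 100 22 3 -75.8
tcp [0.4442 0.0726 0.1722] yaw 22.5 t 7.5
```

View pics/w4.png

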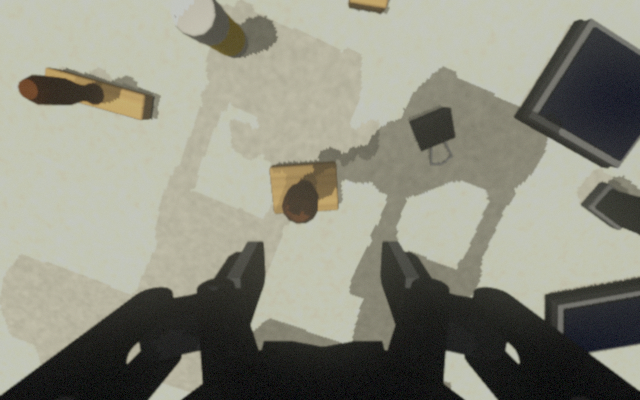

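The large stamp's mount spans columns 270–340 and rows 162–213, with its handle at (300,202), so its centre is about (440,90) mm. The long stamp is at (90,95), the glue stick at (210,28) and the small stamp at (368,4).

```bash
python3 -m inch '[{"claw":0.3,"travel":[-0.02,0.087,0],"turn":0},{"claw":0.3,"travel":[-0.02,0.087,-0.2],"turn":0},{"claw":0.3,"travel":[-0.02,0.087,-0.4],"turn":0},{"claw":0.3,"travel":[-0.02,0.087,-0.54],"turn":0},{"claw":0.3,"travel":[-0.02,0.087,-0.54],"turn":0}]' 30
python3 -m inch '[{"claw":-1,"travel":[0,0,0],"turn":0},{"claw":-1,"travel":[0,0,0],"turn":0},{"claw":-1,"travel":[0,0,0],"turn":0},{"claw":-1,"travel":[0,0,0],"turn":0},{"claw":-1,"travel":[0,0,0],"turn":0}]' 30
python3 -m inch '[{"claw":-1,"travel":[0,0,0.15],"turn":0},{"claw":-1,"travel":[0,0,0.4],"turn":0},{"claw":-1,"travel":[0,0,0.65],"turn":-0.05},{"claw":-1,"travel":[0,0,0.7],"turn":-0.1},{"claw":-1,"travel":[0,0,0.7],"turn":-0.14}]' 30
python3 -m inch '[{"claw":-1,"travel":[0.74,-0.85,0],"turn":-0.023},{"claw":-1,"travel":[0.74,-0.85,0],"turn":-0.023},{"claw":-1,"travel":[0.74,-0.85,0],"turn":-0.023},{"claw":-1,"travel":[0.74,-0.85,0],"turn":-0.023},{"claw":-1,"travel":[0.74,-0.85,0],"turn":-0.023}]' 30
python3 -m inch '[{"claw":-1,"travel":[0,0,0],"turn":0},{"claw":-1,"travel":[0,0,0],"turn":0}]' 30
python3 -c "
from h import *
wmeas('w5.png')"
```

```text
clock: 8.05
position: [0.4411, 0.0864, 0.0623]
ee_rot: [-0.0, 0.981, 0.194, -0.004]
contact_force: [-0.2, -0.8, 0.7]
width: 0.0554
gripper_force: 0.0
clock: 8.55
position: [0.4447, 0.0869, 0.0663]
ee_rot: [0.0, 0.981, 0.194, 0.001]
contact_force: [-0.6, 0.5, 3.7]
width: 0.0264
gripper_force: 29.9
clock: 9.05
position: [0.4455, 0.087, 0.2086]
ee_rot: [-0.0, 1.0, -0.027, 0.004]
contact_force: [-0.2, -0.4, -1.4]
width: 0.0259
gripper_force: 30.5
clock: 9.55
position: [0.5944, -0.0867, 0.2052]
ee_rot: [0.001, 0.998, -0.062, 0.001]
contact_force: [-0.1, 1.0, -0.6]
width: 0.0261
gripper_force: 30.5
clock: 9.75
position: [0.5913, -0.0832, 0.2048]
ee_rot: [-0.0, 0.998, -0.061, -0.001]
contact_force: [-0.4, 0.5, -1.1]
width: 0.0264
gripper_force: 30.5
ink
   [347. 161.] 610 -114 87 75 85.2
   [539. 127.] 619 -293 64 48 -15.4
mount
   [ 10. 339.] 450 307 42 18 -69.8
   [ 47. 334.] 451 261 40 21 -82.9
   [285. 232.] 541 -35 49 40 -7.0
   [141. 186.] 610 101 29 28 -74.6
   [626. 140.] 598 -381 23 23 -44.2
   [561. 133.] 612 -315 46 41 -10.6
mount+handle
   [ 34. 334.] 452 277 98 26 -83.1
   [324. 291.] 464 -69 78 59 -28.8
   [ 69. 273.] 524 205 57 28 -67.4
   [319. 230.] 536 -69 109 72 87.5
   [143. 185.] 611 99 35 29 -75.8
   [618. 141.] 598 -375 35 30 71.3
   [559. 132.] 613 -312 50 48 75.0
handle@.07
   [ 38. 330.] 487 211 71 21 -83.1
   [324. 291.] 497 -72 65 49 -28.8
   [ 69. 273.] 547 155 47 23 -67.4
   [323. 227.] 557 -73 90 60 87.9
   [101. 204.] 608 108 15 14 72.7
   [150. 180.] 621 62 24 17 14.0
   [618. 141.] 608 -328 29 25 71.3
   [541. 131.] 623 -262 35 15 -13.0
   [571. 120.] 631 -287 23 14 83.3
tcp [ 0.5913 -0.0832  0.2048] yaw -7.0 t 9.75
```

View pics/w5.png

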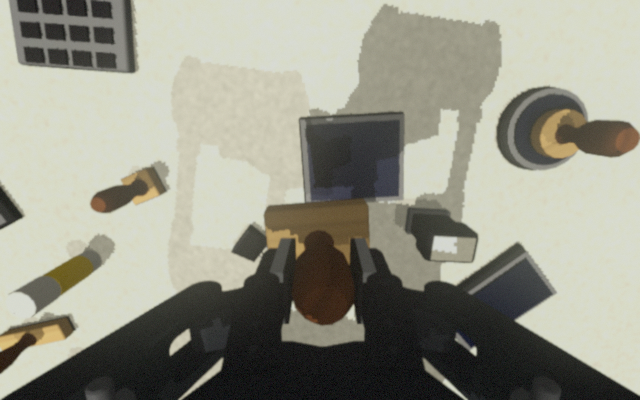

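The round stamp stands on its own pad. The large stamp is held with its mount's far edge running from (265,206) to (369,201). The large pad's ink is centred at about (352,157).

```bash
python3 -c "
from h import *
s=get_state();c=cam('wrist',s)
im=cv2.imread('pics/w5.png')[:,:,::-1].astype(int)
for u in (275,300,340,360):
  g=im[190:215,u]; w=(g[:,0]-g[:,2]>25); print(u,190+np.argmax(w))
for v in (215,225):
  w=np.where(im[v,240:400,0]-im[v,240:400,2]>25)[0]+240; print(v,w.min(),w.max())
p=cast([[266,206],[369,201]],.156,c)*1000;e=p[1]-p[0];n=np.array([-e[1],e[0]])/np.hypot(*e)
print(p,np.hypot(*e),np.degrees(np.arctan2(e[1],e[0])),p.mean(0)-22*n,n,s['position'])"
```

```text
275 206
300 204
340 201
360 199
215 264 368
225 265 368
[[ 611.39782473  -51.06420299]
 [ 607.2845887  -109.53736304]] 58.61765225742063 -94.02378617382843 [587.3954366  -78.75702974] [ 0.99753501 -0.0701706 ] [ 0.59082664 -0.08247385  0.20496688]
```

```bash
python3 -m inch '[{"claw":-1,"travel":[0.11,-0.17,0],"turn":0},{"claw":-1,"travel":[0.11,-0.17,-0.2],"turn":0},{"claw":-1,"travel":[0.11,-0.17,-0.4],"turn":0},{"claw":-1,"travel":[0.11,-0.17,-0.53],"turn":0},{"claw":-1,"travel":[0.11,-0.17,-0.53],"turn":0}]' 30
python3 -m inch '[{"claw":-1,"travel":[0,0,0],"turn":0},{"claw":-1,"travel":[0,0,-0.01],"turn":0},{"claw":-1,"travel":[0,0,-0.02],"turn":0},{"claw":-1,"travel":[0,0,-0.02],"turn":0}]' 30
python3 -c "
from h import *
wmeas('w6.png')"
```

```text
clock: 10.3
position: [0.6097, -0.1147, 0.0956]
ee_rot: [-0.001, 0.998, -0.06, -0.005]
contact_force: [-0.2, -0.3, -0.1]
width: 0.0265
gripper_force: 29.9
clock: 10.7
position: [0.6143, -0.1171, 0.0965]
ee_rot: [0.0, 0.998, -0.061, 0.001]
contact_force: [-0.1, -0.3, -0.5]
width: 0.0264
gripper_force: 29.9
ink
   [591. 178.] 619 -291 65 44 -12.3
mount
   [ 21. 258.] 610 102 30 29 -75.3
   [285. 240.] 600 -88 29 17 71.0
   [621. 194.] 605 -314 48 28 8.0
mount+handle
   [323. 296.] 555 -110 47 34 -6.9
   [ 26. 256.] 612 96 42 29 -75.3
   [320. 229.] 602 -111 71 48 88.1
   [616. 191.] 607 -308 52 38 8.0
handle@.07
   [323. 296.] 588 -113 35 25 -6.9
   [ 33. 252.] 631 35 23 22 -76.2
   [324. 227.] 623 -114 52 36 88.1
   [632. 188.] 628 -271 21 9 8.0
   [604. 183.] 632 -257 34 20 -20.4
tcp [ 0.6143 -0.1171  0.0965] yaw -6.9 t 10.7
```

View pics/w6.png

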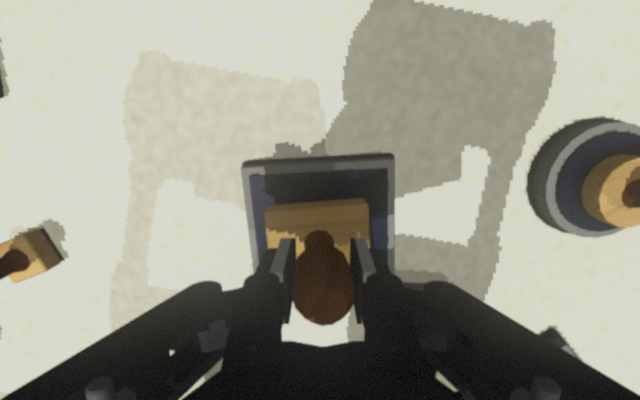

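The large stamp hovers squarely over its pad. The pad's outside spans columns 242–395 with its far edge at row 157, and the mount spans columns 265–370 with its far edge at row 203.

```bash
python3 -c "
from h import *
s=get_state();c=cam('wrist',s);d=np.array([.998,-.06])
print(cast([[318.5,156]],.019,c)*1000-44.5*d, cast([[317.5,202.5]],.048,c)*1000-22*d)"
python3 -m inch '[{"claw":-1,"travel":[0,0,-0.015],"turn":0},{"claw":-1,"travel":[0,0,-0.03],"turn":0},{"claw":-1,"travel":[0,0,-0.04],"turn":0},{"claw":-1,"travel":[0,0,-0.04],"turn":0}]' 30
```

```text
[[ 611.46593495 -115.50321734]] [[ 611.67060756 -113.87017729]]
clock: 11.15
position: [0.6141, -0.1164, 0.0878]
ee_rot: [-0.001, 0.998, -0.061, 0.0]
contact_force: [0.1, 2.4, 3.5]
width: 0.0265
gripper_force: 29.6
```

```bash
python3 -m inch '[{"claw":0.3,"travel":[0,0,0],"turn":0},{"claw":0.3,"travel":[0,0,0],"turn":0},{"claw":0.3,"travel":[0,0,0],"turn":0},{"claw":0.3,"travel":[0,0,0.15],"turn":0},{"claw":0.3,"travel":[0,0,0.4],"turn":0}]' 30
python3 -m inch '[{"claw":0.3,"travel":[0,0,0.2],"turn":0},{"claw":0.3,"travel":[0,0.25,0.2],"turn":0},{"claw":0.3,"travel":[0,0.5,0.2],"turn":0},{"claw":0.3,"travel":[0,0.75,0.2],"turn":0},{"claw":0.3,"travel":[-0.02,0.95,0.1],"turn":0}]' 30
python3 -m inch '[{"claw":0.3,"travel":[0,0.13,-0.05],"turn":0},{"claw":0.3,"travel":[0,0.13,-0.05],"turn":0},{"claw":0.3,"travel":[0,0.13,-0.05],"turn":0}]' 30
python3 -c "
from h import *
wmeas('w7.png')"
```

```text
clock: 11.65
position: [0.6112, -0.1166, 0.1642]
ee_rot: [-0.001, 0.998, -0.061, -0.005]
contact_force: [0.4, -0.1, -0.0]
width: 0.0551
gripper_force: 0.0
clock: 12.15
position: [0.6119, 0.0752, 0.1899]
ee_rot: [-0.0, 0.998, -0.06, 0.004]
contact_force: [0.7, 0.3, 0.5]
width: 0.056
gripper_force: 0.0
clock: 12.45
position: [0.6098, 0.099, 0.177]
ee_rot: [0.001, 0.998, -0.06, -0.0]
contact_force: [0.8, 0.7, -0.6]
width: 0.0556
gripper_force: 0.0
ink
   [115. 211.] 612 294 58 56 -71.0
   [556. 161.] 610 -114 89 74 86.2
mount
   [321. 185.] 610 102 29 29 15.0
   [572. 164.] 604 -128 66 48 87.1
mount+handle
   [319. 210.] 591 106 19 17 83.1
   [321. 185.] 611 102 30 30 13.3
   [626. 184.] 580 -175 32 32 -81.8
   [569. 164.] 604 -125 74 50 87.1
handle@.07
   [319. 210.] 607 103 15 14 83.1
   [325. 179.] 628 96 18 14 16.4
   [626. 184.] 598 -126 26 26 -81.8
   [536. 163.] 621 -59 39 13 -12.6
   [582. 155.] 623 -96 28 28 86.1
tcp [0.6098 0.099  0.177 ] yaw -6.9 t 12.45
```

View pics/w7.png

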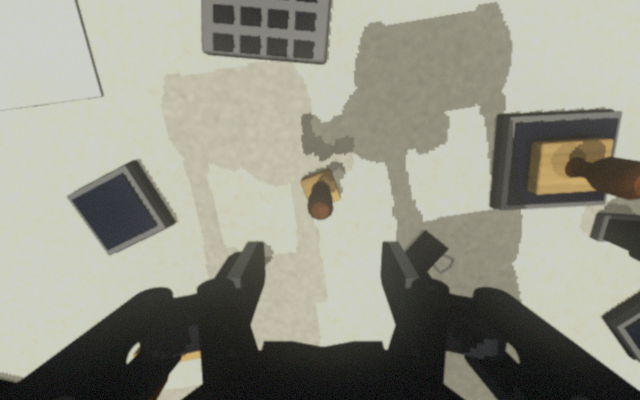

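The large stamp stands on its pad. The small stamp's mount is at (321,185), which gives (611,102) mm at 14°. The small pad's ink is at (115,211), which gives (612,294) mm at 19° mod 90.

```bash
python3 -m inch '[{"claw":0.3,"travel":[0,0.015,0],"turn":0},{"claw":0.3,"travel":[0,0.015,-0.2],"turn":0},{"claw":0.3,"travel":[0,0.015,-0.4],"turn":0},{"claw":0.3,"travel":[0,0.015,-0.57],"turn":0},{"claw":0.3,"travel":[0,0.015,-0.57],"turn":0}]' 30
python3 -m inch '[{"claw":-1,"travel":[0,0,0],"turn":0},{"claw":-1,"travel":[0,0,0],"turn":0},{"claw":-1,"travel":[0,0,0],"turn":0},{"claw":-1,"travel":[0,0,0],"turn":0},{"claw":-1,"travel":[0,0,0],"turn":0}]' 30
python3 -m inch '[{"claw":-1,"travel":[0,0,0.15],"turn":0},{"claw":-1,"travel":[0,0,0.4],"turn":0},{"claw":-1,"travel":[0,0,0.65],"turn":0.02},{"claw":-1,"travel":[0,0,0.7],"turn":0.025},{"claw":-1,"travel":[0,0,0.7],"turn":0.025}]' 30
python3 -m inch '[{"claw":-1,"travel":[-0.15,0.95,0],"turn":0},{"claw":-1,"travel":[-0.15,0.95,0],"turn":0},{"claw":-1,"travel":[-0.15,0.95,0],"turn":0},{"claw":-1,"travel":[-0.15,0.95,0],"turn":0},{"claw":-1,"travel":[-0.15,0.95,0],"turn":0}]' 30
python3 -m inch '[{"claw":-1,"travel":[0,0,0],"turn":0},{"claw":-1,"travel":[0,0,0],"turn":0}]' 30
python3 -c "
from h import *
wmeas('w8.png')"
```

```text
clock: 13.0
position: [0.6065, 0.1004, 0.0592]
ee_rot: [0.001, 0.998, -0.062, -0.005]
contact_force: [-1.3, -0.1, -0.9]
width: 0.0556
gripper_force: 0.0
clock: 13.5
position: [0.6118, 0.1018, 0.0658]
ee_rot: [-0.0, 0.998, -0.061, 0.003]
contact_force: [0.3, -0.5, 7.6]
width: 0.0186
gripper_force: 29.7
clock: 14.0
position: [0.611, 0.1022, 0.2065]
ee_rot: [-0.0, 1.0, -0.021, 0.003]
contact_force: [0.2, 0.5, -1.6]
width: 0.0188
gripper_force: 29.6
clock: 14.5
position: [0.577, 0.297, 0.2003]
ee_rot: [-0.001, 1.0, -0.019, -0.003]
contact_force: [0.2, -0.7, 0.3]
width: 0.0189
gripper_force: 29.6
clock: 14.7
position: [0.5792, 0.2907, 0.2017]
ee_rot: [0.001, 1.0, -0.022, -0.001]
contact_force: [-0.0, -0.4, 0.1]
width: 0.0189
gripper_force: 29.6
ink
   [ 42. 221.] 551 580 124 20 -60.6
   [316. 157.] 612 293 55 55 -75.1
mount
   [422. 225.] 531 191 27 26 37.1
   [318. 229.] 527 298 53 35 -68.1
   [ 35. 203.] 571 585 87 9 -77.4
mount+handle
   [321. 300.] 449 297 51 37 82.0
   [423. 225.] 531 190 29 28 34.0
   [323. 231.] 524 294 58 54 15.2
   [ 63. 187.] 583 549 157 100 -89.1
handle@.07
   [337. 333.] 444 284 23 16 20.6
   [325. 298.] 482 296 32 30 41.8
   [423. 225.] 551 207 24 23 34.0
   [324. 224.] 550 294 44 37 -71.3
   [ 63. 187.] 594 505 130 83 -89.1
tcp [0.5792 0.2907 0.2017] yaw -2.5 t 14.7
```

View pics/w8.png

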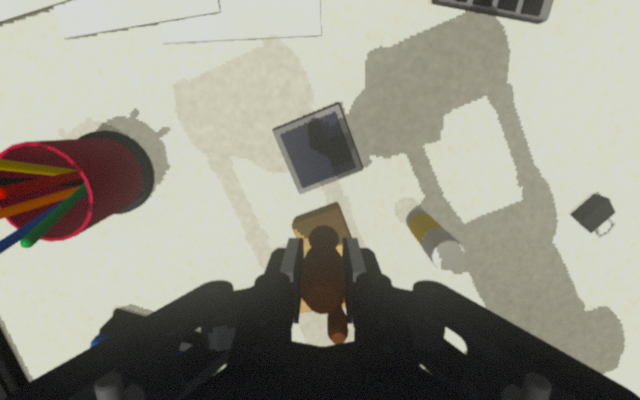

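The small pad's ink is at (318,152). The held stamp's mount has its far corners at (293,217) and (340,204). Glue stick is untouched at (430,235).

```bash
python3 -c "
from h import *
s=get_state();c=cam('wrist',s)
im=cv2.imread('pics/w8.png')[:,:,::-1].astype(int)
P=[]
for u in (300,305,310,315,325,330,335):
  g=im[190:235,u]; P.append((u,190+np.argmax(g[:,0]-g[:,2]>28)))
W=cast(P,.154,c)*1000
a=np.polyfit(W[:,1],W[:,0],1); print(P,'edge dir deg',np.degrees(np.arctan2(1,a[0])))
p=cast([[293,217],[340,204]],.154,c)*1000;e=p[1]-p[0];n=np.array([-e[1],e[0]])/np.hypot(*e)
print(p,np.hypot(*e),np.degrees(np.arctan2(e[1],e[0])),p.mean(0)-15*n,s['position'])"
```

```text
[(300, np.int64(217)), (305, np.int64(215)), (310, np.int64(213)), (315, np.int64(212)), (325, np.int64(208)), (330, np.int64(205)), (335, np.int64(204))] edge dir deg 109.01813297271242
[[590.7757541  308.12846663]
 [597.33719027 281.0382212 ]] 27.87353300919134 -76.38478369387168 [579.47799441 291.05234042] [0.57955996 0.29042307 0.20214138]
```

```bash
python3 -m inch '[{"claw":-1,"travel":[0.165,0.012,0],"turn":0},{"claw":-1,"travel":[0.165,0.012,-0.2],"turn":0},{"claw":-1,"travel":[0.165,0.012,-0.4],"turn":0},{"claw":-1,"travel":[0.165,0.012,-0.53],"turn":0},{"claw":-1,"travel":[0.165,0.012,-0.53],"turn":0}]' 30
python3 -m inch '[{"claw":-1,"travel":[0,0,0],"turn":0},{"claw":-1,"travel":[0,0,0],"turn":0},{"claw":-1,"travel":[0,0,-0.01],"turn":0}]' 30
python3 -c "
from h import *
wmeas('w9.png')"
```

```text
clock: 15.25
position: [0.6101, 0.2913, 0.0925]
ee_rot: [0.002, 1.0, -0.023, -0.005]
contact_force: [-0.1, 0.1, 0.3]
width: 0.0187
gripper_force: 29.6
clock: 15.55
position: [0.6145, 0.2946, 0.0979]
ee_rot: [-0.001, 1.0, -0.022, 0.002]
contact_force: [0.0, -0.2, 0.1]
width: 0.0189
gripper_force: 29.7
ink
   [343. 205.] 614 284 56 36 20.3
mount
mount+handle
   [323. 298.] 552 299 25 22 5.4
   [322. 231.] 601 297 38 36 17.3
   [ 28. 263.] 575 504 115 57 -18.0
handle@.07
   [323. 298.] 585 297 18 16 5.4
   [324. 224.] 625 296 27 22 -71.4
   [ 28. 263.] 603 450 86 42 -18.0
tcp [0.6145 0.2946 0.0979] yaw -2.5 t 15.55
```

View pics/w9.png

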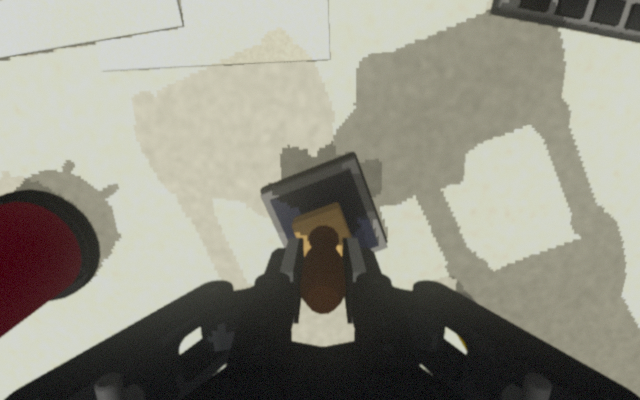

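The small stamp hovers squarely over its pad. The pad's far corners are at (262,190) and (354,154), and the mount's are at (293,217) and (341,204).

```bash
python3 -c "
from h import *
s=get_state();c=cam('wrist',s)
for q,z,h in (([[262,189],[354,154]],.019,35.5),([[293,217],[341,204]],.05,15)):
  p=cast(q,z,c)*1000;e=p[1]-p[0];n=np.array([-e[1],e[0]])/np.hypot(*e);print(np.hypot(*e),np.degrees(np.arctan2(e[1],e[0])),p.mean(0)-h*n)"
python3 -m inch '[{"claw":-1,"travel":[0,0,-0.02],"turn":0},{"claw":-1,"travel":[0,0,-0.04],"turn":0},{"claw":-1,"travel":[0,0,-0.05],"turn":0},{"claw":-1,"travel":[0,0,-0.05],"turn":0}]' 30
```

```text
63.98471651895298 -71.46723624819182 [612.10295983 293.20905649]
28.264688859946887 -76.61300795802973 [614.29388289 295.04264484]
clock: 16.0
position: [0.6132, 0.2942, 0.0876]
ee_rot: [0.0, 1.0, -0.021, 0.001]
contact_force: [-1.7, -2.2, 10.3]
width: 0.0192
gripper_force: 30.4
```

```bash
python3 -m inch '[{"claw":0.3,"travel":[0,0,0],"turn":0},{"claw":0.3,"travel":[0,0,0],"turn":0},{"claw":0.3,"travel":[0,0,0],"turn":0},{"claw":0.3,"travel":[0,0,0.15],"turn":0},{"claw":0.3,"travel":[0,0,0.4],"turn":0}]' 30
python3 -m inch '[{"claw":0.3,"travel":[0,0,0.2],"turn":0},{"claw":0.3,"travel":[-0.2,0,0.2],"turn":0},{"claw":0.3,"travel":[-0.4,0,0.2],"turn":0},{"claw":0.3,"travel":[-0.65,-0.07,0.2],"turn":0},{"claw":0.3,"travel":[-0.82,-0.07,0.05],"turn":0}]' 30
python3 -m inch '[{"claw":0.3,"travel":[0,0,0],"turn":0},{"claw":0.3,"travel":[0,0,0],"turn":0},{"claw":0.3,"travel":[0,0,0],"turn":0}]' 30
python3 -c "
from h import *
wmeas('w10.png')"
```

```text
clock: 16.5
position: [0.6102, 0.2934, 0.1613]
ee_rot: [0.002, 1.0, -0.021, -0.005]
contact_force: [0.7, -0.2, -0.0]
width: 0.0556
gripper_force: 0.0
clock: 17.0
position: [0.4485, 0.2804, 0.178]
ee_rot: [-0.001, 1.0, -0.021, 0.003]
contact_force: [0.6, 0.9, 0.0]
width: 0.0552
gripper_force: 0.0
clock: 17.3
position: [0.4509, 0.2811, 0.1761]
ee_rot: [-0.001, 1.0, -0.021, 0.001]
contact_force: [0.2, 0.8, 1.4]
width: 0.0556
gripper_force: 0.0
ink
   [118. 245.] 408 486 150 33 68.1
   [301.  16.] 590 291 61 29 87.5
mount
   [297. 195.] 446 304 40 22 -83.7
   [350. 190.] 451 259 33 21 -82.6
mount+handle
   [322. 196.] 440 282 83 42 -83.4
   [423.  95.] 530 195 29 20 11.8
   [298.   5.] 601 294 32 11 87.5
   [38. 36.] 589 510 79 57 86.7
handle@.07
   [321. 214.] 445 284 17 14 87.6
   [322. 183.] 465 283 64 14 -83.6
   [423.  95.] 528 211 24 17 11.8
   [303.   7.] 586 290 24 4 -68.6
   [38. 36.] 576 467 65 46 86.7
tcp [0.4509 0.2811 0.1761] yaw -2.5 t 17.3
```

View pics/w10.png

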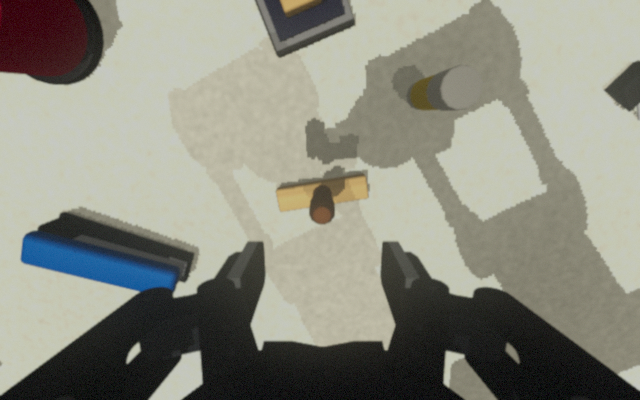

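The long stamp's mount spans (277,200)–(368,185) with its handle at (321,205), so its centre is about (449,282) mm, between the fingers. The small stamp stands on its pad and the glue stick hasn't moved.

```bash
python3 -m inch '[{"claw":0.3,"travel":[-0.015,0.005,0],"turn":0},{"claw":0.3,"travel":[-0.015,0.005,-0.2],"turn":0},{"claw":0.3,"travel":[-0.015,0.005,-0.4],"turn":0},{"claw":0.3,"travel":[-0.015,0.005,-0.56],"turn":0},{"claw":0.3,"travel":[-0.015,0.005,-0.56],"turn":0}]' 30
python3 -m inch '[{"claw":-1,"travel":[0,0,0],"turn":0},{"claw":-1,"travel":[0,0,0],"turn":0},{"claw":-1,"travel":[0,0,0],"turn":0},{"claw":-1,"travel":[0,0,0],"turn":0},{"claw":-1,"travel":[0,0,0],"turn":0}]' 30
python3 -m inch '[{"claw":-1,"travel":[0,0,0.15],"turn":0},{"claw":-1,"travel":[0,0,0.4],"turn":0.04},{"claw":-1,"travel":[0,0,0.65],"turn":0.08},{"claw":-1,"travel":[0,0,0.7],"turn":0.12},{"claw":-1,"travel":[0,0,0.7],"turn":0.151}]' 30
python3 -m inch '[{"claw":-1,"travel":[-0.09,-0.92,0],"turn":0},{"claw":-1,"travel":[-0.09,-0.92,0],"turn":0},{"claw":-1,"travel":[-0.09,-0.92,0],"turn":0},{"claw":-1,"travel":[-0.09,-0.92,0],"turn":0},{"claw":-1,"travel":[-0.09,-0.92,0],"turn":0}]' 30
python3 -m inch '[{"claw":-1,"travel":[-0.09,-0.92,0],"turn":0},{"claw":-1,"travel":[-0.09,-0.92,0],"turn":0},{"claw":-1,"travel":[-0.09,-0.92,0],"turn":0},{"claw":-1,"travel":[-0.09,-0.92,0],"turn":0},{"claw":-1,"travel":[-0.09,-0.92,0],"turn":0}]' 30
python3 -m inch '[{"claw":-1,"travel":[-0.08,-0.92,0],"turn":0},{"claw":-1,"travel":[-0.08,-0.92,0],"turn":0},{"claw":-1,"travel":[-0.08,-0.92,0],"turn":0},{"claw":-1,"travel":[-0.08,-0.92,0],"turn":0},{"claw":-1,"travel":[-0.08,-0.92,0],"turn":0}]' 30
python3 -m inch '[{"claw":-1,"travel":[0,0,0],"turn":0},{"claw":-1,"travel":[0,0,0],"turn":0},{"claw":-1,"travel":[0,0,0],"turn":0}]' 30
python3 -c "
from h import *
wmeas('w11.png')"
```

```text
clock: 17.85
position: [0.4438, 0.2801, 0.0598]
ee_rot: [0.002, 1.0, -0.022, -0.004]
contact_force: [-0.7, -1.3, 0.5]
width: 0.0552
gripper_force: 0.0
clock: 18.35
position: [0.4476, 0.2821, 0.0654]
ee_rot: [-0.001, 1.0, -0.021, 0.002]
contact_force: [1.0, 0.3, 7.2]
width: 0.0187
gripper_force: 29.9
clock: 18.85
position: [0.4473, 0.2821, 0.2072]
ee_rot: [-0.001, 0.976, 0.216, 0.004]
contact_force: [0.3, 0.3, -0.4]
width: 0.0192
gripper_force: 29.6
clock: 19.35
position: [0.4268, 0.0938, 0.2038]
ee_rot: [0.001, 0.977, 0.212, -0.0]
contact_force: [-0.0, 0.0, -0.6]
width: 0.0189
gripper_force: 29.8
clock: 19.85
position: [0.4102, -0.0899, 0.2039]
ee_rot: [0.001, 0.977, 0.212, 0.0]
contact_force: [0.0, -0.3, -0.7]
width: 0.0187
gripper_force: 29.9
clock: 20.35
position: [0.3949, -0.2741, 0.2036]
ee_rot: [0.001, 0.977, 0.213, 0.001]
contact_force: [0.1, 0.8, -0.9]
width: 0.019
gripper_force: 29.9
clock: 20.65
position: [0.3941, -0.2689, 0.2034]
ee_rot: [-0.0, 0.977, 0.215, 0.0]
contact_force: [0.6, -0.3, -1.4]
width: 0.0191
gripper_force: 29.9
ink
   [326. 147.] 431 -258 108 56 -56.2
mount
   [280. 239.] 319 -254 59 37 -55.4
   [364. 228.] 369 -327 61 36 -55.6
mount+handle
   [ 35. 338.] 88 -36 97 48 50.9
   [321. 292.] 283 -320 35 35 -65.9
   [321. 230.] 347 -288 152 46 -54.8
   [489. 233.] 417 -449 94 10 9.0
handle@.07
   [ 35. 338.] 150 -70 80 40 50.9
   [321. 292.] 312 -306 29 29 -65.9
   [314. 231.] 366 -280 126 38 -54.5
   [488. 231.] 424 -412 77 5 8.6
tcp [ 0.3941 -0.2689  0.2034] yaw 24.9 t 20.65
```

View pics/w11.png

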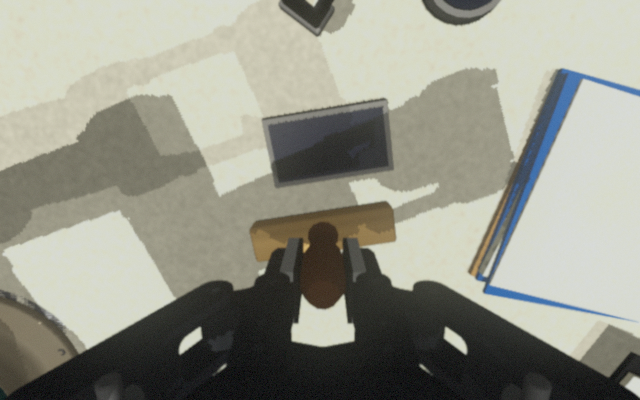

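The long pad's ink is at (328,143). The held long stamp is parallel to it (−55.5° against −56.2°), with its far edge from (251,222) to (392,203).

```bash
python3 -c "
from h import *
s=get_state();c=cam('wrist',s)
p=cast([[250.5,222],[392.5,203]],.156,c)*1000;e=p[1]-p[0];n=np.array([-e[1],e[0]])/np.hypot(*e);print(np.hypot(*e),np.degrees(np.arctan2(e[1],e[0])),p.mean(0)-11*n,s['position'])"
```

```text
81.46768983443816 -57.12548231138132 [ 396.74975787 -267.60592385] [ 0.3940844  -0.26908893  0.20346585]
```

```bash
python3 -m inch '[{"claw":-1,"travel":[0.17,0.05,0],"turn":0},{"claw":-1,"travel":[0.17,0.05,-0.2],"turn":0},{"claw":-1,"travel":[0.17,0.05,-0.4],"turn":0},{"claw":-1,"travel":[0.17,0.05,-0.53],"turn":0},{"claw":-1,"travel":[0.17,0.05,-0.53],"turn":0}]' 30
python3 -m inch '[{"claw":-1,"travel":[0,0,0],"turn":0},{"claw":-1,"travel":[0,0,0],"turn":0},{"claw":-1,"travel":[0,0,-0.01],"turn":0}]' 30
python3 -c "
from h import *
wmeas('w12.png')"
```

```text
clock: 21.2
position: [0.4257, -0.2578, 0.0943]
ee_rot: [-0.003, 0.977, 0.215, -0.003]
contact_force: [-0.8, 0.3, -0.1]
width: 0.019
gripper_force: 29.9
clock: 21.5
position: [0.4291, -0.2616, 0.0972]
ee_rot: [0.002, 0.977, 0.214, 0.001]
contact_force: [-0.1, 0.4, 0.2]
width: 0.019
gripper_force: 29.9
ink
   [317. 202.] 431 -257 109 57 -55.7
   [527.   7.] 591 -313 47 10 -64.6
mount
   [279. 241.] 401 -242 38 24 -56.2
   [368. 232.] 432 -293 38 18 -56.0
mount+handle
   [322. 282.] 384 -282 39 24 24.6
   [555. 286.] 449 -437 80 10 11.1
   [322. 231.] 420 -265 100 31 -56.1
handle@.07
   [322. 282.] 411 -269 29 18 24.6
   [555. 285.] 460 -385 58 6 8.6
   [322. 231.] 438 -257 74 23 -56.1
tcp [ 0.4291 -0.2616  0.0972] yaw 24.7 t 21.5
```

View pics/w12.png

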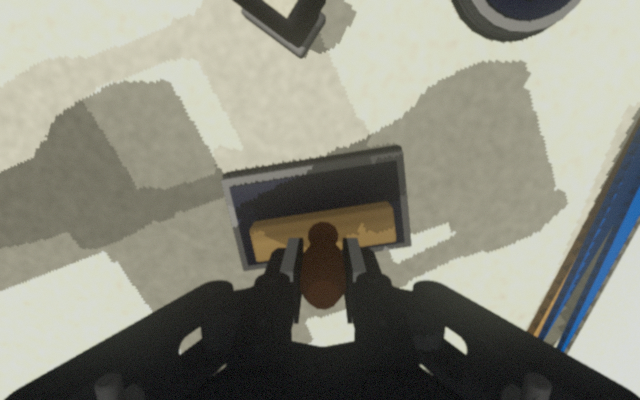

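The long stamp hovers parallel over its pad, with its far edge again from (250,222) to (393,203). I'll check its centre before lowering.

```bash
python3 -c "
from h import *
s=get_state();c=cam('wrist',s)
p=cast([[250.5,222],[392.5,203]],.0497,c)*1000;e=p[1]-p[0];n=np.array([-e[1],e[0]])/np.hypot(*e);print(np.hypot(*e),p.mean(0)-11*n)"
python3 -m inch '[{"claw":-1,"travel":[0,0.01,-0.02],"turn":0},{"claw":-1,"travel":[0,0.01,-0.04],"turn":0},{"claw":-1,"travel":[0,0.01,-0.05],"turn":0},{"claw":-1,"travel":[0,0.01,-0.05],"turn":0}]' 30
```

```text
81.20103545232169 [ 431.57561273 -259.82784044]
clock: 21.95
position: [0.4279, -0.2587, 0.0873]
ee_rot: [0.0, 0.977, 0.214, 0.0]
contact_force: [-3.4, 2.8, 16.4]
width: 0.0189
gripper_force: 31.6
```

```bash
python3 -m inch '[{"claw":0.3,"travel":[0,0,0],"turn":0},{"claw":0.3,"travel":[0,0,0],"turn":0},{"claw":0.3,"travel":[0,0,0],"turn":0},{"claw":0.3,"travel":[0,0,0.15],"turn":0},{"claw":0.3,"travel":[0,0,0.4],"turn":0}]' 30
python3 -m inch '[{"claw":0.3,"travel":[0,0,0.25],"turn":0},{"claw":0.3,"travel":[0,0,0.5],"turn":0},{"claw":0.3,"travel":[-0.1,0.1,0.7],"turn":0},{"claw":0.3,"travel":[-0.2,0.25,0.9],"turn":0},{"claw":0.3,"travel":[-0.2,0.4,0.9],"turn":0}]' 30
python3 -m inch '[{"claw":0.3,"travel":[0,0.2,0],"turn":0},{"claw":0.3,"travel":[0,0.3,0],"turn":0},{"claw":0.3,"travel":[0,0.3,0],"turn":0},{"claw":0.3,"travel":[0,0.3,0],"turn":0}]' 30
python3 -c "
from h import *
wmeas('w13.png')
shot('side','side1.png')
im,s=shot('top','top1.png')
a=cv2.imread('pics/side1.png')[100:340,210:460];b=cv2.imread('pics/w13.png')
cv2.imwrite('pics/fin.png',cv2.resize(np.vstack([cv2.resize(a,(640,614))[:,:],b]),(480,600)))"
```

```text
clock: 22.45
position: [0.4257, -0.2571, 0.1628]
ee_rot: [-0.004, 0.977, 0.214, -0.003]
contact_force: [0.9, -0.7, 0.3]
width: 0.0557
gripper_force: 0.0
clock: 22.95
position: [0.388, -0.1795, 0.35]
ee_rot: [0.003, 0.977, 0.213, 0.003]
contact_force: [1.9, 0.2, 0.3]
width: 0.0557
gripper_force: 0.0
clock: 23.35
position: [0.3879, -0.1189, 0.3451]
ee_rot: [0.0, 0.977, 0.215, -0.0]
contact_force: [-0.9, -0.6, -0.1]
width: 0.0558
gripper_force: 0.0
ink
   [411. 171.] 427 -251 94 56 -56.1
   [394.  19.] 603 -113 88 62 86.5
mount
   [410. 182.] 414 -247 46 24 -55.5
   [528.  64.] 620 -310 45 38 37.3
   [394.   7.] 598 -118 70 29 -65.0
mount+handle
   [428. 181.] 421 -268 91 38 -56.4
   [562.  57.] 649 -348 28 26 86.3
   [527.  64.] 619 -308 46 45 37.5
   [394.   8.] 597 -119 71 31 -65.0
handle@.07
   [ 44. 355.] -55 149 54 13 -27.2
   [525. 235.] 420 -405 63 8 8.3
   [441. 174.] 441 -259 41 19 -56.4
   [562.  57.] 626 -318 25 23 86.3
   [385.  15.] 576 -109 53 4 87.2
tcp [ 0.3879 -0.1189  0.3451] yaw 24.8 t 23.35
```

View pics/fin.png

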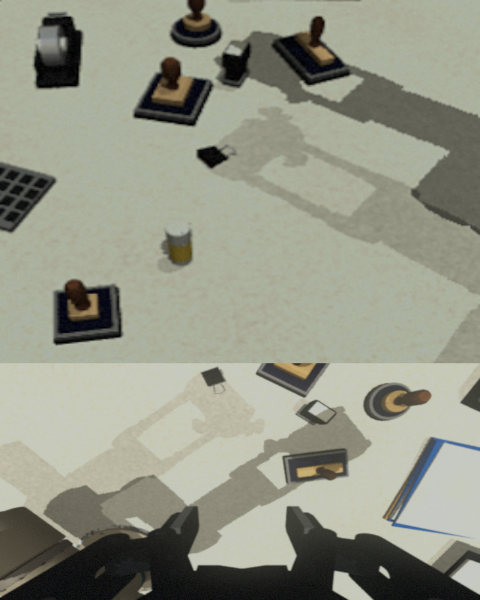

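All four stamps stand upright, each on its own pad, and the self-inker and glue stick are in place. One numeric check from the top picture before handing in.

```bash
python3 - <<'E'
from h import *
im=cv2.imread('pics/top1.png'); c=cam('top')
hsv=cv2.cvtColor(im,cv2.COLOR_BGR2HSV); roi=np.zeros(im.shape[:2],np.uint8); roi[150:275,165:460]=255
wood=cv2.inRange(hsv,(8,80,90),(25,255,255))&roi; I=im.astype(int)
hand=((I[:,:,2]-I[:,:,0]>20)).astype(np.uint8)*255&roi
[print(*r) for r in rects(wood,c,.04,20)];print();[print(*r) for r in rects(wood|hand,c,.04,20)]
c2=cam('side');im=cv2.imread('pics/side1.png');hsv=cv2.cvtColor(im,cv2.COLOR_BGR2HSV);roi[:]=0;roi[100:340,210:410]=255
w=cv2.inRange(hsv,(8,80,110),(25,255,255))&roi;print();[print(*r) for r in rects(w,c2,.04,30)]
d=cv2.inRange(hsv,(0,0,0),(180,255,110))&roi;[print(*r) for r in rects(d,c2,.019,300)]
E
```

```text
[194. 175.] 598 295 31 13 -89.8
[427. 174.] 609 -298 40 33 40.8
[354. 175.] 606 -110 59 43 86.9

[342. 271.] 362 -82 24 12 -29.7
[448. 261.] 386 -343 65 24 -32.4
[408. 241.] 436 -245 166 80 61.3
[369. 221.] 486 -148 69 25 -31.0
[195. 173.] 607 296 29 29 20.9
[427. 174.] 609 -298 40 34 44.4
[356. 168.] 621 -117 16 14 -44.3
[354. 174.] 606 -110 58 44 89.5
[435. 167.] 627 -318 16 15 44.6

[254. 303.] 608 294 29 28 -73.3
[300. 159.] 607 -112 59 42 86.6
[378. 135.] 413 -239 38 20 -56.8
[254. 307.] 608 290 88 69 -71.1
[219. 228.] 735 124 131 66 -68.5
[300. 162.] 603 -129 158 89 86.0
[312. 121.] 611 -287 86 79 -85.5
[367. 147.] 439 -192 290 220 -57.0
[240. 133.] 809 -207 218 69 -74.6
```

Three stamps check out. The small one could be about 6 mm off, so I'll look at it from nearer.

```bash
python3 -m inch '[{"claw":0.3,"travel":[0.4,0.95,0],"turn":0},{"claw":0.3,"travel":[0.4,0.95,0],"turn":0},{"claw":0.3,"travel":[0.4,0.95,0],"turn":0},{"claw":0.3,"travel":[0.4,0.95,0],"turn":0},{"claw":0.3,"travel":[0.4,0.95,0],"turn":0}]' 30
python3 -m inch '[{"claw":0.3,"travel":[0.4,0.95,-0.4],"turn":0},{"claw":0.3,"travel":[0.4,0.95,-0.4],"turn":0},{"claw":0.3,"travel":[0.4,0.95,-0.4],"turn":0},{"claw":0.3,"travel":[0.4,0.95,-0.4],"turn":0},{"claw":0.3,"travel":[0.4,0.95,-0.4],"turn":0}]' 30
python3 -m inch '[{"claw":0.3,"travel":[0,0,0],"turn":0},{"claw":0.3,"travel":[0,0,0],"turn":0}]' 30
python3 - <<'E'
import h
from h import *
wmeas('w14.png')
im=cv2.imread('pics/w14.png'); s=get_state(); c=cam('wrist',s)
hsv=cv2.cvtColor(im,cv2.COLOR_BGR2HSV); m=cv2.inRange(hsv,(8,90,110),(28,255,255))
print('mount@.04');[print(*r) for r in rects(m,c,.04,200)]
E
```

```text
clock: 24.0
position: [0.4699, 0.075, 0.3445]
ee_rot: [-0.001, 0.976, 0.216, 0.0]
contact_force: [0.1, -0.8, -0.2]
width: 0.0556
gripper_force: 0.0
clock: 24.5
position: [0.549, 0.2631, 0.2622]
ee_rot: [-0.0, 0.977, 0.215, -0.002]
contact_force: [-0.5, -1.2, -0.7]
width: 0.0557
gripper_force: 0.0
clock: 24.7
position: [0.5481, 0.2598, 0.265]
ee_rot: [0.001, 0.977, 0.214, -0.001]
contact_force: [-0.4, 0.0, -0.1]
width: 0.0553
gripper_force: 0.0
ink
   [602. 247.] 610 -113 89 74 86.3
   [104. 199.] 409 484 139 35 70.8
   [318. 108.] 612 294 56 55 -71.0
   [61. 37.] 563 575 131 16 -65.8
mount
   [619. 255.] 609 -135 64 47 86.6
   [314. 110.] 610 296 32 31 18.9
mount+handle
   [616. 254.] 609 -130 78 48 86.5
   [317. 109.] 610 296 33 32 -71.3
   [113.  37.] 587 530 120 67 -65.9
   [52. 15.] 582 590 111 30 -69.2
handle@.07
   [627. 252.] 616 -80 28 18 -57.0
   [598. 244.] 611 -44 39 13 -2.5
   [367. 206.] 544 208 23 18 -38.6
   [320. 107.] 613 295 24 22 -64.9
   [113.  37.] 590 496 104 58 -65.9
   [52. 15.] 586 548 95 26 -69.2
tcp [0.5481 0.2598 0.265 ] yaw 24.7 t 24.7
mount@.04
[619. 256.] 609 -111 61 44 86.5
[314. 109.] 611 295 30 30 18.8
```

The small stamp is within 2 mm and 1° of its pad, and the large one within 3 mm. Handing in.

```bash
python3 -c "
from rig import ticket
print(ticket.sign_off())"
```

```text
the job is handed in; nothing more can be done
None
```

I handed the job in at about 25 s of the 112 s allowed: my last measurements put all four stamps upright and squared, within about 3 mm of their pad centres, with the self-inker and glue stick left standing; the hand-in gave no verdict.

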